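# Find and note the slip angle of a block on a tilting plate

## Task

Find the angle at which the steel block on the slip-angle tester starts to slide: raise the tester's plate slowly by its black end knob until the block slips on its own and runs down to the stop bar, and go no further. Leave the plate standing there (its hinge is stiff) and push the index hand gently down by its small knob until you feel it bear on the pin at the plate's side, with a light but definite touch; then lower the plate fully again, so that the hand is left showing the angle. Do not touch any of the blocks or shift what lies around.

Things in the scene. Friction and masses are not known exactly. Their poses are not given: they have to be found in the camera images.
- tester: Fixed grey base of the slip-angle tester, bed 260 x 150 mm, 18 mm high. Origin: centre of its underside, on the bench. x runs from the hinge end to the knob end (roughly to the robot's left), z up, y to the side with quadrant and hand (roughly to the robot). Hinge axis along y at x = -100, z = 50 mm. A fixed aluminium quadrant stands at y = 64 to 69 mm, up to 124 mm from the axis, from level to 61 degrees.
- tilt_plate: Steel plate hinged on the tester, 100 mm wide. Origin: on the hinge axis at mid width; x along the plate away from the hinge, z out of its upper face (z = 11 mm). Lying down, its axes are parallel to the tester's; raising it (0 to 43 degrees) turns it about -y. A stop bar, 12 mm high, has its face at x = 22 mm; the plate ends at x = 223 mm. The stiff hinge holds it at any angle. The zero pin (10 mm) sticks out of its side, see the hand.
- end_knob (a point): Centre of the plate's black barrel knob, at x = 262, y = 0, z = 7 mm of the plate. It is 30 mm in diameter and 34 mm long along y with flat ends, on an 11 mm stem: pinched end to end from above it turns between the fingers as the plate rises. About 13 N upward here raise the plate, about 8 N downward lower it. Axes as the plate's.
- index_hand: Steel index hand on the plate's hinge axis. Origin and axes as the plate's, but turning with the hand; it starts at 42 to 48 degrees and stays where it is left. Its bar (y = 74 to 80, lower edge z = 12 mm) comes down on the plate's zero pin (plate x = 140, z = 7, y = 52 to 85 mm; set up to 2.5 mm higher or lower), so bears at the plate's angle give or take 1 degree. Set it with about 5 N; over 10 N on the pin spoils it.
- finger_knob (a point): Middle of the hand's black finger knob, at x = 165, y = 102, z = 17 mm of the hand; 16 mm in diameter, reaching along y from 86 to 118 mm. Less than 2 N across the hand moves it here; once the hand bears on the pin the resistance rises sharply. Axes as the hand's.
- block_a: One of four steel blocks of the same look, 30 x 40 x 18 mm, about 0.16 kg, of different, unknown finish (each slips somewhere between 10 and 28 degrees). One of the four lies on the plate 150 to 180 mm from the hinge axis: that one is tested. The others wait on the parts case at the left. Origin: centre of its underside.
- block_b: One of four steel blocks of the same look, 30 x 40 x 18 mm, about 0.16 kg, of different, unknown finish (each slips somewhere between 10 and 28 degrees). One of the four lies on the plate 150 to 180 mm from the hinge axis: that one is tested. The others wait on the parts case at the left. Origin: centre of its underside.
- block_c: One of four steel blocks of the same look, 30 x 40 x 18 mm, about 0.16 kg, of different, unknown finish (each slips somewhere between 10 and 28 degrees). One of the four lies on the plate 150 to 180 mm from the hinge axis: that one is tested. The others wait on the parts case at the left. Origin: centre of its underside.
- block_d: One of four steel blocks of the same look, 30 x 40 x 18 mm, about 0.16 kg, of different, unknown finish (each slips somewhere between 10 and 28 degrees). One of the four lies on the plate 150 to 180 mm from the hinge axis: that one is tested. The others wait on the parts case at the left. Origin: centre of its underside.
- tape: Roll of masking tape, 84 mm across and 19 mm high, lying flat on the bench; a bystander. Origin: centre of its underside.
- loose_bolt: Loose hexagon bolt, 59 x 22 x 20 mm, lying on the bench; a bystander.
- pen: Black paint marker, 132 mm long and 16 mm thick, lying on the bench; a bystander.

How it is judged (in metres and radians):
On the way, in this order (a step that is already met when the one before it is completed fails the run):
1. the block on the plate has slid down to the stop bar and the plate stands close to the slip angle (from 1 degree under to 3 degrees over) (((x of block_a in the frame of tilt_plate between 0.03 and 0.056 m and y of block_a in the frame of tilt_plate between -0.06 and 0.06 m and z of block_a in the frame of tilt_plate between 0.007 and 0.016 m and angle between the x axis of tilt_plate and the x axis of tester, either way round between 0.1745 and 0.2443 rad) or (x of block_b in the frame of tilt_plate between 0.03 and 0.056 m and y of block_b in the frame of tilt_plate between -0.06 and 0.06 m and z of block_b in the frame of tilt_plate between 0.007 and 0.016 m and angle between the x axis of tilt_plate and the x axis of tester, either way round between 0.2618 and 0.3316 rad) or (x of block_c in the frame of tilt_plate between 0.03 and 0.056 m and y of block_c in the frame of tilt_plate between -0.06 and 0.06 m and z of block_c in the frame of tilt_plate between 0.007 and 0.016 m and angle between the x axis of tilt_plate and the x axis of tester, either way round between 0.3491 and 0.4189 rad) or (x of block_d in the frame of tilt_plate between 0.03 and 0.056 m and y of block_d in the frame of tilt_plate between -0.06 and 0.06 m and z of block_d in the frame of tilt_plate between 0.007 and 0.016 m and angle between the x axis of tilt_plate and the x axis of tester, either way round between 0.4363 and 0.5061 rad))), for 0.3 s.
2. the index hand has been pressed lightly (more than 2.5 N) on the plate's pin, the plate still at the slip angle (((contact force between index_hand and tilt_plate above 2.5 N and x of block_a in the frame of tilt_plate between 0.03 and 0.056 m and y of block_a in the frame of tilt_plate between -0.06 and 0.06 m and z of block_a in the frame of tilt_plate between 0.007 and 0.016 m and angle between the x axis of tilt_plate and the x axis of tester, either way round between 0.1745 and 0.2443 rad) or (contact force between index_hand and tilt_plate above 2.5 N and x of block_b in the frame of tilt_plate between 0.03 and 0.056 m and y of block_b in the frame of tilt_plate between -0.06 and 0.06 m and z of block_b in the frame of tilt_plate between 0.007 and 0.016 m and angle between the x axis of tilt_plate and the x axis of tester, either way round between 0.2618 and 0.3316 rad) or (contact force between index_hand and tilt_plate above 2.5 N and x of block_c in the frame of tilt_plate between 0.03 and 0.056 m and y of block_c in the frame of tilt_plate between -0.06 and 0.06 m and z of block_c in the frame of tilt_plate between 0.007 and 0.016 m and angle between the x axis of tilt_plate and the x axis of tester, either way round between 0.3491 and 0.4189 rad) or (contact force between index_hand and tilt_plate above 2.5 N and x of block_d in the frame of tilt_plate between 0.03 and 0.056 m and y of block_d in the frame of tilt_plate between -0.06 and 0.06 m and z of block_d in the frame of tilt_plate between 0.007 and 0.016 m and angle between the x axis of tilt_plate and the x axis of tester, either way round between 0.4363 and 0.5061 rad))), for 0.1 s.
At the end, for the whole second after the job is handed in: The plate is down again (within 0.04 rad), the tested block lies at rest on it at the stop bar, and the index hand is left standing at the angle at which that block slips (from 2 degrees under to 4 degrees over) (((x of block_a in the frame of tilt_plate between 0.03 and 0.056 m and y of block_a in the frame of tilt_plate between -0.06 and 0.06 m and z of block_a in the frame of tilt_plate between 0.007 and 0.016 m and angle between the x axis of index_hand and the x axis of tester, either way round between 0.1571 and 0.2618 rad and linear speed of block_a below 0.02 m/s) or (x of block_b in the frame of tilt_plate between 0.03 and 0.056 m and y of block_b in the frame of tilt_plate between -0.06 and 0.06 m and z of block_b in the frame of tilt_plate between 0.007 and 0.016 m and angle between the x axis of index_hand and the x axis of tester, either way round between 0.2443 and 0.3491 rad and linear speed of block_b below 0.02 m/s) or (x of block_c in the frame of tilt_plate between 0.03 and 0.056 m and y of block_c in the frame of tilt_plate between -0.06 and 0.06 m and z of block_c in the frame of tilt_plate between 0.007 and 0.016 m and angle between the x axis of index_hand and the x axis of tester, either way round between 0.3316 and 0.4363 rad and linear speed of block_c below 0.02 m/s) or (x of block_d in the frame of tilt_plate between 0.03 and 0.056 m and y of block_d in the frame of tilt_plate between -0.06 and 0.06 m and z of block_d in the frame of tilt_plate between 0.007 and 0.016 m and angle between the x axis of index_hand and the x axis of tester, either way round between 0.4189 and 0.5236 rad and linear speed of block_d below 0.02 m/s)) and angle between the x axis of tilt_plate and the x axis of tester, either way round below 0.04 rad); the robot touches nothing.
It fails at once if the index hand is pressed on the plate with more than 10 N (contact force between index_hand and tilt_plate above 10 N).
It fails at once if a block is touched by the robot (contact force between any of the fingers, the arm and block_a above 0.5 N or contact force between any of the fingers, the arm and block_b above 0.5 N or contact force between any of the fingers, the arm and block_c above 0.5 N or contact force between any of the fingers, the arm and block_d above 0.5 N).
It fails at once if a waiting block is shifted by more than 20 mm (distance of each of block_a, block_b from where it was at the start of the episode above 0.02 m or distance of each of block_a, block_c from where it was at the start of the episode above 0.02 m or distance of each of block_a, block_d from where it was at the start of the episode above 0.02 m or distance of each of block_b, block_c from where it was at the start of the episode above 0.02 m or distance of each of block_b, block_d from where it was at the start of the episode above 0.02 m or distance of each of block_c, block_d from where it was at the start of the episode above 0.02 m).
It fails at once if a bystander is shifted by more than 30 mm (distance of any of tape, loose_bolt, pen from where it was at the start of the episode above 0.03 m).
It also fails if it takes over 72 s, if anything falls off the work surface, if the arm or the gripper's body presses on something with over 40 N, if the wrist force passes 120 N, or if a joint passes its speed limit or range.

## Robot

A 6-joint arm with a two-finger parallel gripper is mounted at the origin on a cart in front of the work surface, level with it; the furniture and walls round the work are solid. World frame = base frame: x ahead of the robot, y to its left, z up, the work surface at z = 0. Lengths are in m, angles in degrees, forces in N, time in s.
With the tool pointing down it reaches from about 0.325 to 0.925 m from the base axis. Payload 3.1 kg.
Tool frame: the origin (TCP) lies midway between the tips of the shut fingers; the grasp point (between the pads) lies 19 mm behind it; z points along the fingers, x is the direction in which the jaws open and shut, and the axes are right-handed (so a half turn about z gives the same grasp; the last joint's range is limited). The gripper opens to 85 mm and grips with 20 to 120 N. Pads are 22 mm wide; open, the fingers measure 114 mm over their backs; the gripper's body (76 mm by 85 mm) begins 54 mm behind the grasp point. The pads swing forward as they close: fully open they stand 13 mm farther back than shut.
Start: joints at [63.53, 12.427, 92.441, -0, 75.132, -6.429], TCP at [0.214, 0.587, 0.231] pointing down, gripper open.
Joint ranges: [-157.48, 157.48], [-44.54, 120.13], [17.64, 146.25], [-64.5, 244.5], [7.68, 150.69], [-147.95, 147.95]. Speed limits (degrees/s): [159.86, 159.86, 180, 180, 180, 180].

## Interface

Orientations are given as a 3x3 rotation matrix whose columns are the frame's x, y, z axes.
In Python, from rig import r, cams gives the robot as it stands.
- The arm moves only by the tool step_arm, never from a script. Its arguments are lists of equal length, an entry for each row: "grip": the closure, from 0 (fully open) to 1 (shut); "dp": the shift along the tool's x, y, z scaled (see below), a list of three; "twist": the turn about the tool's z scaled (see below). In form: {"grip": [grip, ...], "dp": [[tx, ty, tz], ...], "twist": [twist, ...]}. A call has 1 to 5 rows; each row is the pose to reach, as a shift and turn from the pose commanded when the call began, along the tool's axes at that moment; what a row does not reach only later rows make up. The controller multiplies each number of a shift by 50 cm and each number of a turn by 2 rad. A row lasts 1/10 s, in which the tool goes at most 50 mm and 8.59 degrees, less where a joint would pass 70% of its speed; a pose out of reach is approached as far as the arm can. A call with a number of a shift or a turn outside -1 to 1 is refused whole. A call with a gripper value outside its range is refused whole. The fingers move at their own pace and stop on an object; the grip force is fixed at half the most. Time passes only in rows, so rows that repeat a pose let the fingers close. It gives the time, the measured TCP pose, the force and the opening at its end, in the units of the state.
- r.sense(): the state, without advancing time (a new reading comes with each control period).
- cams.read_camera(name): name is "side" or "top"; returns the picture (384x512x3 uint8, red, green, blue); there is no depth.
- cams.camera_model(name): a dict with "fx", "fy", "cx", "cy" (pixels), "k1" (the pictures are not rectified: a ray, as slopes to the right and down, at radius r is drawn at 1 + k1 r^2 times it, then the intrinsics apply), "position" and "rotation" of the camera in the world. Camera axes: x right, y down, z forward; pixel columns grow to the right and rows downward; lengths in m; the calibration is good to about 2 mm. A picture is of the moment at which its call begins. camera_model takes no time and is no camera call.
- r.job_done(): hands the job in, once; it reports no verdict.
The state is a dict: "time_s": time; "joints": joint angles; "joint_vel": joint speeds; "joint_efforts": joint torques, N m; "tcp_pos": TCP position; "orientation": TCP orientation; "wrist_force": force on the tool from outside, world axes, zero at the start; "torque": the same for the moment, N m; "gripper_width": finger opening in m.
Only numpy, scipy, OpenCV 4.12 (cv2) and the standard library are available. Lean on these libraries where they do the work, as an engineer would, in place of code of your own. Each camera call takes 0.05 s, during which the arm holds its last target. There are 200 camera calls.

## Working session

There is one attempt and no reset: what is moved stays moved. The work goes in short steps, Python scripts to look and compute and a tool call to move; the robot and the scene stay as the last step left them, time stands still between calls to the robot, and variables do not carry over. Pictures are saved under pics/ and viewed, about 8 in all and at most 12, crops included, and the job is handed in when it is done.

Besides the shell and the picture viewer there is one more tool, called as name([rows], argument=value, ...), one row to a line, values as JSON. step_arm: Moves the arm, as the interface text tells. Shifts and turns lie within -1 to 1; 1 stands for 50 cm of shift or 2 rad of turn. Its arguments: {"type":"object","properties":{"grip":{"type":"array"},"dp":{"type":"array"},"twist":{"type":"array"}},"required":["grip","dp","twist"]}

```bash
mkdir -p pics; ls
python3 - <<'E'
from rig import r,cams
import cv2
for n in("side","top"):
    im=cams.read_camera(n); cv2.imwrite(f"pics/{n}0.png",cv2.resize(im[:,:,::-1],(800,600),interpolation=cv2.INTER_CUBIC)); m=cams.camera_model(n); print(n,m)
s=r.sense();print({k:s[k] for k in("time_s","tcp_pos","orientation","wrist_force","gripper_width")})
E
```

```text
pics
side {'fx': 411.3964703510267, 'fy': 411.3964703510267, 'cx': 260.8887471326916, 'cy': 189.1452762332111, 'k1': 0.005932436468932669, 'position': array([ 0.08608207, -0.76360516,  0.8952734 ]), 'rotation': array([[ 0.9000484 , -0.27932023,  0.33450425],
       [-0.43564694, -0.5963614 ,  0.67421423],
       [ 0.01116375, -0.75255119, -0.65843912]])}
top {'fx': 385.9669169904396, 'fy': 385.9669169904396, 'cx': 254.7252078730161, 'cy': 198.26524330153234, 'k1': 0.015959788204971053, 'position': array([0.34506742, 0.05996895, 1.20952535]), 'rotation': array([[ 1.15029486e-04, -9.91565121e-01,  1.29609401e-01],
       [-9.99884124e-01,  1.85893548e-03,  1.51090255e-02],
       [-1.52225182e-02, -1.29596120e-01, -9.91450009e-01]])}
{'time_s': 0.1, 'tcp_pos': array([0.21385713, 0.58649074, 0.23010218]), 'orientation': array([[ 3.42718968e-01,  9.39437460e-01, -9.83745926e-04],
       [ 9.39435474e-01, -3.42720284e-01, -1.94886536e-03],
       [-2.16798681e-03, -2.56252696e-04, -9.99997617e-01]]), 'wrist_force': array([ 0.6097687 , -0.590178  , -0.05358949]), 'gripper_width': 0.08564243812441874}
```

View pics/side0.png

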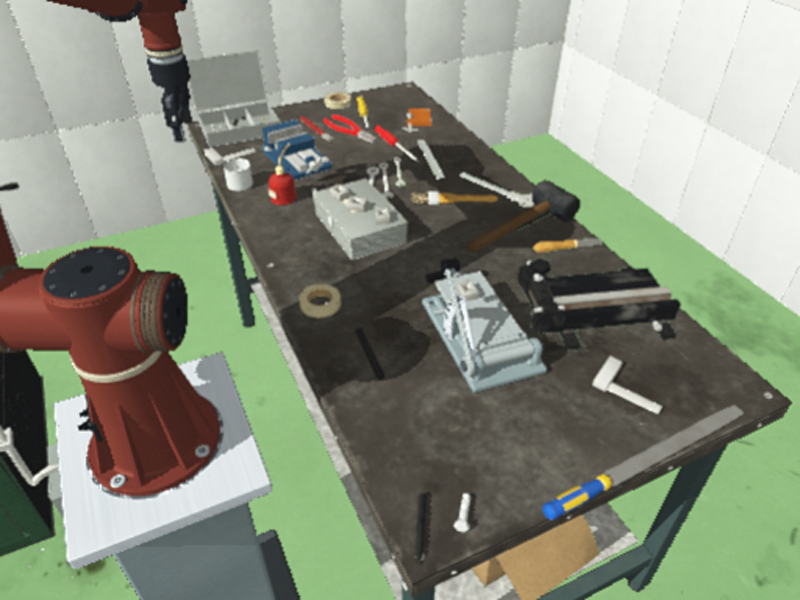

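View pics/top0.png

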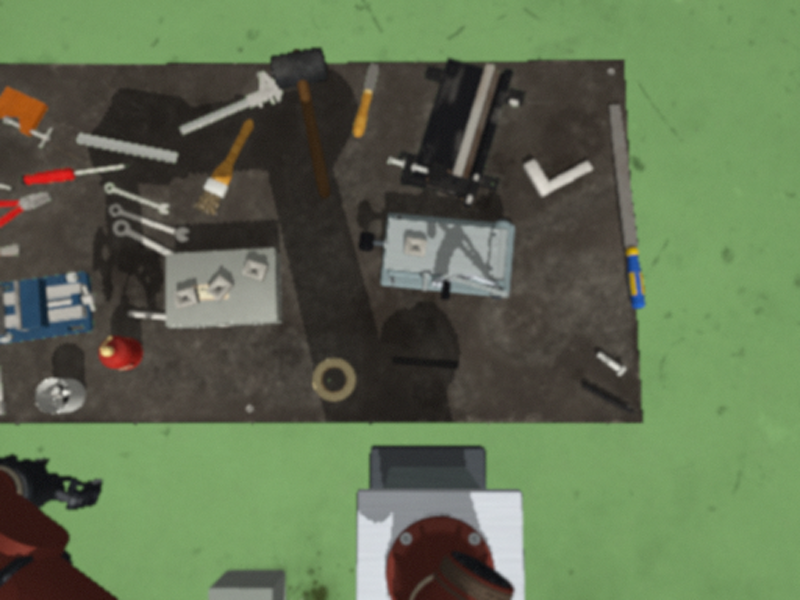

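The tester is at about (450,255) in the top view and (485,330) in the side view. The knob is at its left end, at about (367,241). I'll enlarge both views.

```bash
cat > h.py <<'E'
from rig import r,cams
import cv2,numpy as np
def ray(n,u,v):
    m=cams.camera_model(n); a=np.array([(u-m["cx"])/m["fx"],(v-m["cy"])/m["fy"]]); s=a.copy()
    for _ in range(5): s=a/(1+m["k1"]*(s@s))
    return m["position"],m["rotation"]@np.array([*s,1])
def atz(n,u,v,z):
    p,d=ray(n,u,v); return p+d*(z-p[2])/d[2]
def proj(n,P):
    m=cams.camera_model(n); q=m["rotation"].T@(np.asarray(P)-m["position"]); s=q[:2]/q[2]; s=s*(1+m["k1"]*(s@s))
    return np.array([m["fx"]*s[0]+m["cx"],m["fy"]*s[1]+m["cy"]])
def pic(fn,n,x,y,w,h,k,marks=()):
    im=cams.read_camera(n)[:,:,::-1]
    c=cv2.resize(im[y:y+h,x:x+w],None,fx=k,fy=k,interpolation=cv2.INTER_CUBIC)
    for P in marks:
        u=(proj(n,P)-[x,y]+.5)*k; cv2.circle(c,tuple(int(t) for t in u),3,(0,0,255),-1)
    cv2.imwrite(fn,c)
E
python3 - <<'E'
from h import *
pic("pics/a.png","top",225,125,110,75,5)
pic("pics/b.png","side",262,155,100,100,5)
a=cv2.imread("pics/a.png");b=cv2.imread("pics/b.png");print(a.shape,b.shape)
E
python3 -c "
import cv2,numpy as np
b=cv2.imread('pics/b.png');a=cv2.resize(cv2.imread('pics/a.png')[:, :],None,fx=.0+1,fy=1)
cv2.imwrite('pics/c.png',a)"
```

```text
(375, 550, 3) (500, 500, 3)
```

View pics/a.png

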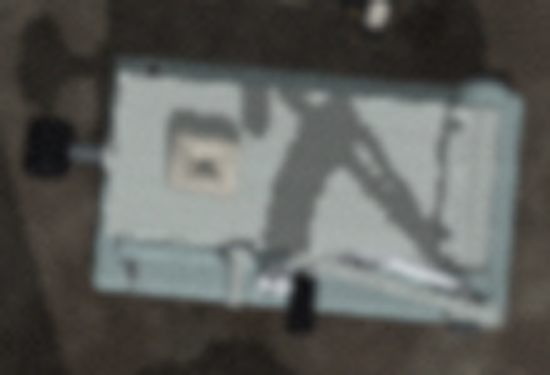

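View pics/b.png

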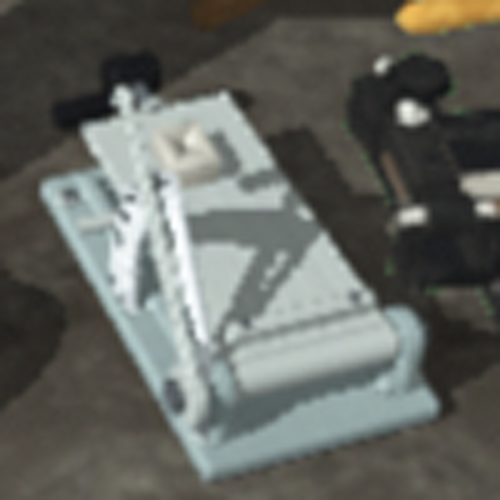

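```bash
cat >> h.py <<'E'
def Tt(p): # tester->world
    c,s=np.cos(p[2]),np.sin(p[2]); return lambda q: np.array([p[0]+c*q[0]-s*q[1],p[1]+s*q[0]+c*q[1],q[2]])
def pl(th,q): # plate/hand coords -> tester
    c,s=np.cos(th),np.sin(th); return np.array([-.1+c*q[0]-s*q[2],q[1],.05+s*q[0]+c*q[2]])
E
python3 - <<'E'
from h import *
from scipy.optimize import least_squares
A=lambda u,v:np.array([225+u/5-.5,125+v/5-.5]); B=lambda u,v:np.array([262+u/5-.5,155+v/5-.5])
# base corners z=.018 top
C={'kl':(.13,-.075),'hl':(-.13,-.075),'hr':(-.13,.075),'kr':(.13,.075)}
obs=[("top",(*C['kl'],.018),A(118,58)),("top",(*C['hl'],.018),A(522,95)),("top",(*C['hr'],.018),A(500,326)),("top",(*C['kr'],.018),A(95,290)),
("side",(*C['kr'],.018),B(42,181)),("side",(*C['hr'],.018),B(208,468)),("side",(*C['hl'],.018),B(440,402)),
("top",pl(0,(.262,0,.007)),A(48,147)),("side",pl(0,(.262,0,.007)),B(132,76))]
hk=[("top",A(300,302)),("side",B(80,110))]
def f(x):
    T=Tt(x); e=[proj(n,T(q))-o for n,q,o in obs]; e+=[proj(n,T(pl(x[3],(.165,.102,.017))))-o for n,o in hk]; return np.ravel(e)
s=least_squares(f,[.5,-.03,1.6,.78],loss='soft_l1'); print(s.x,np.degrees(s.x[2:])); print(f(s.x).reshape(-1,2).round(1))
T=Tt(s.x); print("knob",T(pl(0,(.262,0,.007))),"fk",T(pl(s.x[3],(.165,.102,.017))))
for d in range(0,45,5): print(d,T(pl(np.radians(d),(.262,0,.007))).round(4))
E
```

```text
[ 0.61514493 -0.01954742  1.46684744  0.78643257] [84.04416745 45.05926721]
[[-0.9 -0.9]
 [ 0.1 -0.4]
 [ 0.6  0.1]
 [-1.3 -1.1]
 [-0.5 -0.3]
 [-0.6  0.6]
 [ 0.7  0.6]
 [-0.3  0.3]
 [-0.2  0.6]
 [-0.1  0.7]
 [ 0.4  0.6]]
knob [0.63195434 0.14157813 0.057     ] fk [ 0.51416437 -0.00446948  0.17880162]
0 [0.632  0.1416 0.057 ]
5 [0.6318 0.14   0.0798]
10 [0.6314 0.1364 0.1024]
15 [0.6308 0.1309 0.1246]
20 [0.6301 0.1235 0.1462]
25 [0.6291 0.1142 0.1671]
30 [0.6279 0.1032 0.1871]
35 [0.6266 0.0905 0.206 ]
40 [0.6251 0.0761 0.2238]
```

The fit agrees to about 1 px, with the knob at (0.632, 0.142, 0.057). I'll travel high towards it while turning.

step_arm([
  [-0.216, 0.428, -0.06],
  [-0.216, 0.428, -0.06],
  [-0.216, 0.428, -0.06],
  [-0.216, 0.428, -0.06],
  [-0.216, 0.428, -0.06],
], grip=[0, 0, 0, 0, 0], twist=[0.34, 0.34, 0.34, 0.34, 0.34])

```text
time_s: 0.7
tcp_pos: [0.3795, 0.4104, 0.2616]
orientation: [[0.86, 0.511, 0.0], [0.511, -0.86, -0.0], [0.0, 0.0, -1.0]]
wrist_force: [1.2, 0.5, -0.9]
gripper_width: 0.0858
```

step_arm([
  [0.106, 0.478, 0],
  [0.106, 0.478, 0],
  [0.106, 0.478, 0],
  [0.106, 0.478, 0],
  [0.106, 0.478, 0],
], grip=[0, 0, 0, 0, 0], twist=[0.32, 0.32, 0.32, 0.32, 0.32])

```text
time_s: 1.2
tcp_pos: [0.548, 0.2327, 0.2612]
orientation: [[0.995, -0.103, 0.0], [-0.103, -0.995, -0.0], [0.0, 0.0, -1.0]]
wrist_force: [-0.7, 0.1, -0.3]
gripper_width: 0.086
```

step_arm([
  [0.186, 0.164, 0],
  [0.186, 0.164, 0.1],
  [0.186, 0.164, 0.22],
  [0.186, 0.164, 0.26],
  [0.186, 0.164, 0.26],
], grip=[0, 0, 0, 0, 0], twist=[0, 0, 0, 0, 0])

```text
time_s: 1.7
tcp_pos: [0.6261, 0.1416, 0.1229]
orientation: [[0.995, -0.101, -0.015], [-0.101, -0.995, -0.002], [-0.014, 0.004, -1.0]]
wrist_force: [-0.9, -0.4, -0.6]
gripper_width: 0.0856
```

Run:
```python
from h import *
P=[0.615,-0.0195,1.4668]; T=Tt(P)
pic("pics/d1.png","side",262,115,120,140,4,[T(pl(0,(.262,0,.007))),T(pl(0,(.042,0,.029))),T(pl(0,(.165,0,.029)))])
pic("pics/d2.png","top",205,105,130,100,4)
a=cv2.imread("pics/d1.png");b=cv2.imread("pics/d2.png");b=cv2.resize(b,(int(b.shape[1]*.6),int(b.shape[0]*.6))) if 0 else b
w=np.zeros((560,800,3),np.uint8); w[:560,:380]=a[:,:380]; w[:400,380:800]=b[:,:420]; cv2.imwrite("pics/d.png",w)
print(r.sense()["tcp_pos"])
```

```text
[0.6291575  0.14364676 0.12866988]
```

View pics/d.png

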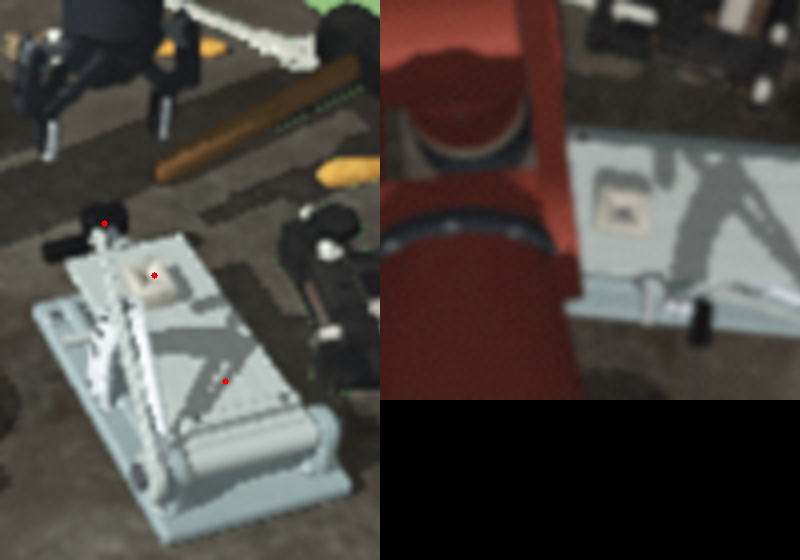

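Side view: the finger tips, midpoint (106,142) in the crop, stand above the knob at (104,223), and the marks fall on the knob and block as predicted. I'll descend and close.

step_arm([
  [0, 0, 0.06],
  [0, 0, 0.12],
  [0, 0, 0.17],
  [0, 0, 0.19],
  [0, 0, 0.19],
], grip=[0, 0, 0, 0, 0], twist=[0, 0, 0, 0, 0])

```text
time_s: 2.3
tcp_pos: [0.6314, 0.1449, 0.0373]
orientation: [[0.995, -0.098, 0.001], [-0.098, -0.995, 0.0], [0.001, -0.0, -1.0]]
wrist_force: [0.2, 0.1, 1.2]
gripper_width: 0.0853
```

step_arm([
  [0, 0, 0],
  [0, 0, 0],
  [0, 0, 0],
  [0, 0, 0],
  [0, 0, 0],
], grip=[0.3, 0.5, 0.7, 1, 1], twist=[0, 0, 0, 0, 0])

```text
time_s: 2.8
tcp_pos: [0.6331, 0.1441, 0.0382]
orientation: [[0.995, -0.099, 0.004], [-0.099, -0.995, 0.0], [0.004, -0.001, -1.0]]
wrist_force: [1.5, -0.7, 5.4]
gripper_width: 0.0331
```

step_arm([
  [0, 0.0005, -0.009],
  [0, 0.001, -0.018],
  [0, 0.002, -0.027],
  [0, 0.0034, -0.0366],
  [0, 0.0052, -0.0456],
], grip=[1, 1, 1, 1, 1], twist=[0, 0, 0, 0, 0])

```text
time_s: 3.3
tcp_pos: [0.633, 0.1426, 0.0568]
orientation: [[0.995, -0.101, 0.006], [-0.101, -0.995, 0.004], [0.006, -0.004, -1.0]]
wrist_force: [11.6, 3.1, -14.9]
gripper_width: 0.0327
```

step_arm([
  [0, 0.0008, -0.009],
  [0, 0.0016, -0.018],
  [0, 0.0025, -0.027],
  [0, 0.0034, -0.0362],
  [0, 0.0034, -0.0362],
], grip=[1, 1, 1, 1, 1], twist=[0, 0, 0, 0, 0])

```text
time_s: 3.8
tcp_pos: [0.6326, 0.1397, 0.0753]
orientation: [[0.995, -0.1, 0.005], [-0.1, -0.995, 0.001], [0.005, -0.002, -1.0]]
wrist_force: [9.0, -0.1, -10.8]
gripper_width: 0.0332
```

```bash
cat >> h.py <<'E'
P=[0.615,-0.0195,1.4668]; T=Tt(P)
Z0=.0381
def look(fn=None):
    im=cams.read_camera("side").astype(int); s=r.sense()
    th=np.arcsin((s["tcp_pos"][2]-Z0)/.262)
    m=np.zeros(im.shape[:2],np.uint8)
    q=[proj("side",T(pl(th,(x,y,.02)))) for x,y in((.022,-.048),(.21,-.048),(.21,.048),(.022,.048))]
    cv2.fillPoly(m,[np.int32(q)],1)
    b=(m>0)&(im[...,0]-im[...,2]>12)&(im.sum(2)>300)
    v,u=np.nonzero(b)
    px=None
    if len(u):
        c=np.array([np.median(u),np.median(v)]); xs=np.linspace(.03,.2,171)
        px=xs[np.argmin([np.linalg.norm(proj("side",T(pl(th,(x,0,.022))))-c) for x in xs])]
    print("t",s["time_s"],"theta~",np.degrees(th).round(2),"tcp",s["tcp_pos"].round(4),"F",s["wrist_force"].round(1),"beige n",len(u),"block x",px)
    if fn: pic(fn,"side",262,115,120,140,4,[T(pl(th,(.165,0,.029))),T(pl(th,(.042,0,.029)))])
E
python3 -c "
from h import *
look('pics/e.png')"
```

```text
t 3.85 theta~ 8.16 tcp [0.6326 0.1397 0.0753] F [  9.7   0.2 -11.3] beige n 5 block x 0.164
```

View pics/e.png

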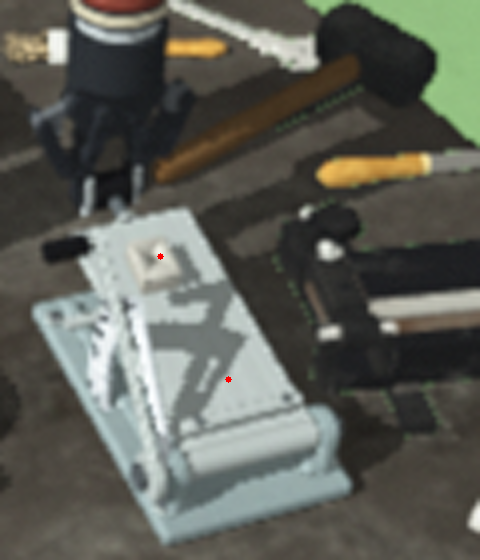

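The block is still high on the plate at crop (153,262), and the plate is at about 8°. I'll raise it in 2° steps and check the block's position by its colour profile.

```bash
cat >> h.py <<'E'
def prof():
    im=cv2.GaussianBlur(cams.read_camera("side"),(5,5),0).astype(int); s=r.sense()
    th=np.arcsin((s["tcp_pos"][2]-Z0)/.262); o=[]
    for x in np.arange(.035,.2,.01):
        u=np.round(proj("side",T(pl(th,(x,0,.025))))).astype(int); c=im[u[1],u[0]]; o.append(int(c[0]-c[2]))
    print("t",round(s["time_s"],2),"theta~",np.degrees(th).round(2),"tcp",np.round(s["tcp_pos"],4),"F",np.round(s["wrist_force"],1)); print("R-B x=35..195:",o)
E
python3 -c "
from h import *
prof()"
```

```text
t 3.95 theta~ 8.16 tcp [0.6327 0.1397 0.0753] F [  9.6  -0.  -11.1]
R-B x=35..195: [-7, -6, -5, -6, -5, -5, -4, -6, -7, -5, 0, 10, 11, 12, 10, 8, -4]
```

step_arm([
  [0, 0.001, -0.0045],
  [0, 0.002, -0.009],
  [0, 0.003, -0.0135],
  [0, 0.0037, -0.018],
  [0, 0.0037, -0.018],
], grip=[1, 1, 1, 1, 1], twist=[0, 0, 0, 0, 0])

```text
time_s: 4.45
tcp_pos: [0.6325, 0.138, 0.0838]
orientation: [[0.995, -0.1, 0.005], [-0.1, -0.995, 0.002], [0.005, -0.002, -1.0]]
wrist_force: [11.1, 0.1, -12.6]
gripper_width: 0.0328
```

```bash
python3 -c "
from h import *
prof()"
```

```text
t 4.5 theta~ 10.03 tcp [0.6324 0.138  0.0837] F [ 11.1   0.1 -12.7]
R-B x=35..195: [-7, -7, -5, -5, -4, -5, -6, -7, -7, -5, 0, 9, 11, 11, 11, 8, -7]
```

step_arm([
  [0.001, 0.001, -0.0045],
  [0.002, 0.002, -0.009],
  [0.002, 0.003, -0.0135],
  [0.002, 0.0043, -0.0178],
  [0.002, 0.0043, -0.0178],
], grip=[1, 1, 1, 1, 1], twist=[0, 0, 0, 0, 0])

```text
time_s: 5.0
tcp_pos: [0.6322, 0.136, 0.092]
orientation: [[0.995, -0.1, 0.003], [-0.1, -0.995, 0.002], [0.003, -0.002, -1.0]]
wrist_force: [9.1, 1.2, -12.7]
gripper_width: 0.0328
```

```bash
python3 -c "
from h import *
prof();prof()"
```

```text
t 5.05 theta~ 11.89 tcp [0.6322 0.136  0.0921] F [ 10.    0.5 -12.4]
R-B x=35..195: [-7, -6, -5, -5, -5, -4, -5, -5, -5, -4, 0, 8, 12, 11, 10, 8, -6]
t 5.1 theta~ 11.89 tcp [0.6322 0.136  0.0921] F [  8.9   0.7 -13.1]
R-B x=35..195: [-6, -6, -5, -5, -4, -4, -4, -5, -6, -5, 0, 9, 12, 10, 10, 8, -6]
```

step_arm([
  [0, 0.001, -0.0045],
  [0, 0.002, -0.009],
  [0, 0.0033, -0.0135],
  [0, 0.0049, -0.0176],
  [0, 0.0049, -0.0176],
], grip=[1, 1, 1, 1, 1], twist=[0, 0, 0, 0, 0])

```text
time_s: 5.6
tcp_pos: [0.632, 0.1336, 0.1008]
orientation: [[0.995, -0.1, 0.003], [-0.1, -0.995, 0.002], [0.003, -0.002, -1.0]]
wrist_force: [9.9, 1.6, -13.7]
gripper_width: 0.0327
```

```bash
python3 -c "
from h import *
prof();prof()"
```

```text
t 5.65 theta~ 13.84 tcp [0.632  0.1336 0.1008] F [  9.7   1.6 -14. ]
R-B x=35..195: [-6, -7, -5, -5, -5, -5, -5, -5, -6, -5, -2, 9, 12, 12, 10, 7, -6]
t 5.7 theta~ 13.84 tcp [0.632  0.1336 0.1008] F [  9.3   1.4 -13.7]
R-B x=35..195: [-6, -7, -5, -5, -5, -5, -5, -5, -6, -5, -2, 9, 11, 12, 10, 7, -6]
```

step_arm([
  [0, 0.001, -0.004],
  [0, 0.0025, -0.008],
  [0, 0.004, -0.012],
  [0, 0.0052, -0.0155],
  [0, 0.0052, -0.0155],
], grip=[1, 1, 1, 1, 1], twist=[0, 0, 0, 0, 0])

```text
time_s: 6.2
tcp_pos: [0.6317, 0.1313, 0.1085]
orientation: [[0.995, -0.1, 0.003], [-0.101, -0.995, 0.003], [0.003, -0.003, -1.0]]
wrist_force: [9.2, 1.8, -13.2]
gripper_width: 0.033
```

```bash
python3 -c "
from h import *
prof();prof()"
```

```text
t 6.25 theta~ 15.58 tcp [0.6317 0.1313 0.1085] F [  9.2   1.2 -13.8]
R-B x=35..195: [-6, -7, -6, -5, -5, -5, -4, -4, -5, -4, -2, 8, 11, 11, 11, 7, -7]
t 6.3 theta~ 15.58 tcp [0.6318 0.1313 0.1085] F [  9.7   2.1 -12.7]
R-B x=35..195: [-7, -7, -6, -5, -4, -5, -4, -4, -6, -5, -1, 8, 10, 11, 11, 7, -7]
```

step_arm([
  [0, 0.001, -0.004],
  [0, 0.0025, -0.008],
  [0, 0.004, -0.012],
  [0, 0.0055, -0.0155],
  [0, 0.0055, -0.0155],
], grip=[1, 1, 1, 1, 1], twist=[0, 0, 0, 0, 0])

```text
time_s: 6.8
tcp_pos: [0.6315, 0.1287, 0.1162]
orientation: [[0.995, -0.1, 0.003], [-0.1, -0.995, 0.003], [0.003, -0.003, -1.0]]
wrist_force: [10.1, 2.2, -13.2]
gripper_width: 0.0324
```

```bash
python3 -c "
from h import *
prof();prof()"
```

```text
t 6.85 theta~ 17.34 tcp [0.6315 0.1287 0.1162] F [  9.8   1.4 -12.7]
R-B x=35..195: [-6, -6, -7, -5, -4, -4, -5, -5, -5, -5, 0, 8, 12, 11, 11, 8, -6]
t 6.9 theta~ 17.34 tcp [0.6314 0.1287 0.1162] F [ 10.6   0.9 -13.2]
R-B x=35..195: [-7, -6, -6, -5, -5, -4, -5, -5, -5, -5, 0, 8, 11, 11, 11, 8, -6]
```

step_arm([
  [0, 0.0015, -0.004],
  [0, 0.003, -0.008],
  [0, 0.0045, -0.012],
  [0, 0.006, -0.0155],
  [0, 0.006, -0.0155],
], grip=[1, 1, 1, 1, 1], twist=[0, 0, 0, 0, 0])

```text
time_s: 7.4
tcp_pos: [0.6311, 0.1257, 0.1239]
orientation: [[0.995, -0.1, 0.003], [-0.1, -0.995, 0.003], [0.002, -0.003, -1.0]]
wrist_force: [10.2, 1.4, -14.3]
gripper_width: 0.0331
```

```bash
python3 -c "
from h import *
prof();prof()"
```

```text
t 7.45 theta~ 19.12 tcp [0.6312 0.1257 0.1239] F [  9.2   2.7 -12.6]
R-B x=35..195: [-7, -6, -6, -6, -5, -5, -7, -6, -5, -5, -4, 9, 11, 11, 10, 6, -7]
t 7.5 theta~ 19.12 tcp [0.6312 0.1257 0.1239] F [  9.8   1.7 -13.4]
R-B x=35..195: [-6, -8, -7, -6, -5, -5, -6, -6, -5, -5, -3, 8, 11, 11, 10, 6, -7]
```

step_arm([
  [0, 0.0015, -0.004],
  [0, 0.003, -0.008],
  [0, 0.005, -0.012],
  [0, 0.0063, -0.015],
  [0, 0.0063, -0.015],
], grip=[1, 1, 1, 1, 1], twist=[0, 0, 0, 0, 0])

```text
time_s: 8.0
tcp_pos: [0.6308, 0.1227, 0.1313]
orientation: [[0.995, -0.1, 0.003], [-0.1, -0.995, 0.003], [0.002, -0.003, -1.0]]
wrist_force: [10.3, 3.0, -13.0]
gripper_width: 0.0335
```

```bash
python3 -c "
from h import *
prof();prof()"
```

```text
t 8.05 theta~ 20.84 tcp [0.6309 0.1227 0.1313] F [  9.8   2.5 -13.7]
R-B x=35..195: [-7, -6, -7, -6, -5, -5, -6, -5, -4, -4, -2, 8, 11, 10, 11, 5, -6]
t 8.1 theta~ 20.84 tcp [0.6308 0.1227 0.1313] F [ 10.4   1.7 -13.1]
R-B x=35..195: [-7, -6, -7, -6, -4, -5, -6, -6, -5, -4, -2, 8, 11, 11, 11, 5, -6]
```

step_arm([
  [0, 0.0015, -0.004],
  [0, 0.003, -0.0075],
  [0, 0.0045, -0.0105],
  [0, 0.0045, -0.0105],
  [0, 0.0045, -0.0105],
], grip=[1, 1, 1, 1, 1], twist=[0, 0, 0, 0, 0])

```text
time_s: 8.6
tcp_pos: [0.6306, 0.1205, 0.1365]
orientation: [[0.995, -0.1, 0.003], [-0.1, -0.995, 0.003], [0.002, -0.003, -1.0]]
wrist_force: [10.6, 1.7, -13.9]
gripper_width: 0.0333
```

```bash
python3 -c "
from h import *
for i in range(4): prof()"
```

```text
t 8.65 theta~ 22.05 tcp [0.6306 0.1205 0.1365] F [ 10.5   2.1 -13.2]
R-B x=35..195: [-6, -6, -6, -7, -5, -5, -6, -6, -6, -5, -3, 7, 11, 11, 11, 7, -6]
t 8.7 theta~ 22.05 tcp [0.6306 0.1205 0.1364] F [ 10.2   1.3 -12.3]
R-B x=35..195: [-6, -6, -6, -6, -5, -5, -6, -6, -5, -6, -3, 7, 12, 12, 11, 7, -5]
t 8.75 theta~ 22.05 tcp [0.6306 0.1205 0.1365] F [ 10.8   1.6 -13.5]
R-B x=35..195: [-6, -7, -6, -6, -5, -5, -6, -6, -5, -5, -3, 8, 11, 12, 10, 8, -6]
t 8.8 theta~ 22.06 tcp [0.6306 0.1205 0.1365] F [ 10.3   2.3 -13.6]
R-B x=35..195: [-6, -6, -6, -6, -5, -5, -6, -6, -5, -4, -2, 7, 12, 11, 11, 8, -6]
```

step_arm([
  [0, 0.002, -0.004],
  [0, 0.0035, -0.0075],
  [0, 0.005, -0.0105],
  [0, 0.005, -0.0105],
  [0, 0.005, -0.0105],
], grip=[1, 1, 1, 1, 1], twist=[0, 0, 0, 0, 0])

```text
time_s: 9.3
tcp_pos: [0.6304, 0.118, 0.1417]
orientation: [[0.995, -0.1, 0.003], [-0.1, -0.995, 0.003], [0.002, -0.003, -1.0]]
wrist_force: [10.0, 2.4, -13.0]
gripper_width: 0.0333
```

```bash
python3 -c "
from h import *
for i in range(4): prof()"
```

```text
t 9.35 theta~ 23.29 tcp [0.6304 0.118  0.1417] F [ 10.5   1.8 -13.3]
R-B x=35..195: [-6, -6, -7, -7, -6, -5, -7, -6, -6, -6, -4, 7, 12, 11, 11, 6, -6]
t 9.4 theta~ 23.29 tcp [0.6304 0.118  0.1417] F [ 10.1   2.4 -13.6]
R-B x=35..195: [-6, -7, -6, -6, -6, -6, -7, -6, -6, -6, -5, 7, 11, 11, 11, 5, -6]
t 9.45 theta~ 23.29 tcp [0.6304 0.118  0.1417] F [ 10.2   2.  -13.8]
R-B x=35..195: [-7, -7, -7, -6, -6, -5, -7, -6, -6, -6, -4, 7, 12, 11, 11, 6, -7]
t 9.5 theta~ 23.3 tcp [0.6304 0.118  0.1417] F [  9.6   1.9 -13.9]
R-B x=35..195: [-6, -6, -7, -6, -6, -5, -7, -6, -7, -6, -5, 7, 11, 11, 12, 6, -6]
```

step_arm([
  [0, 0.002, -0.004],
  [0, 0.0035, -0.008],
  [0, 0.0055, -0.0115],
  [0, 0.006, -0.0125],
  [0, 0.006, -0.0125],
], grip=[1, 1, 1, 1, 1], twist=[0, 0, 0, 0, 0])

```text
time_s: 10.0
tcp_pos: [0.6301, 0.115, 0.1478]
orientation: [[0.995, -0.1, 0.003], [-0.1, -0.995, 0.003], [0.002, -0.003, -1.0]]
wrist_force: [10.5, 2.1, -13.4]
gripper_width: 0.0332
```

```bash
python3 -c "
from h import *
for i in range(4): prof()"
```

```text
t 10.05 theta~ 24.75 tcp [0.63   0.115  0.1478] F [ 10.3   2.7 -13.8]
R-B x=35..195: [-7, -6, -7, -7, -6, -5, -7, -6, -7, -7, -4, 8, 10, 11, 11, 8, -7]
t 10.1 theta~ 24.75 tcp [0.63   0.115  0.1478] F [ 10.4   2.7 -13.8]
R-B x=35..195: [-7, -7, -6, -7, -6, -6, -7, -6, -7, -7, -4, 8, 11, 11, 11, 7, -6]
t 10.15 theta~ 24.75 tcp [0.63   0.115  0.1478] F [ 10.5   1.8 -13. ]
R-B x=35..195: [-7, -7, -7, -7, -6, -6, -8, -6, -7, -7, -4, 8, 11, 11, 11, 8, -6]
t 10.2 theta~ 24.74 tcp [0.63   0.115  0.1478] F [ 10.4   2.7 -14.9]
R-B x=35..195: [-7, -7, -7, -7, -6, -5, -7, -6, -7, -7, -4, 8, 11, 11, 11, 7, -6]
```

Still holding at about 24.7°, so I'll go on in steps of about 0.8°.

step_arm([
  [0, 0.0015, -0.003],
  [0, 0.003, -0.006],
  [0, 0.0035, -0.0075],
  [0, 0.0035, -0.0075],
  [0, 0.0035, -0.0075],
], grip=[1, 1, 1, 1, 1], twist=[0, 0, 0, 0, 0])

```text
time_s: 10.7
tcp_pos: [0.6299, 0.1131, 0.1514]
orientation: [[0.995, -0.1, 0.002], [-0.1, -0.995, 0.003], [0.002, -0.003, -1.0]]
wrist_force: [10.2, 2.0, -14.3]
gripper_width: 0.0329
```

```bash
python3 -c "
from h import *
for i in range(5): prof()"
```

```text
t 10.75 theta~ 25.61 tcp [0.6298 0.1132 0.1514] F [  9.6   1.7 -13.9]
R-B x=35..195: [-8, -6, -7, -7, -7, -5, -7, -6, -6, -7, -4, 8, 11, 11, 10, 4, -7]
t 10.8 theta~ 25.62 tcp [0.6299 0.1131 0.1514] F [ 10.    2.1 -13.8]
R-B x=35..195: [-7, -6, -7, -6, -6, -5, -6, -6, -6, -7, -4, 8, 11, 11, 11, 5, -7]
t 10.85 theta~ 25.62 tcp [0.6299 0.1132 0.1514] F [ 10.6   1.5 -14.4]
R-B x=35..195: [-8, -7, -6, -7, -7, -5, -7, -5, -6, -7, -4, 8, 11, 11, 10, 4, -7]
t 10.9 theta~ 25.62 tcp [0.6299 0.1132 0.1514] F [  9.6   1.9 -14.4]
R-B x=35..195: [-8, -6, -6, -7, -7, -5, -6, -6, -6, -7, -4, 8, 11, 11, 11, 4, -7]
t 10.95 theta~ 25.62 tcp [0.6299 0.1132 0.1514] F [ 10.4   1.9 -14.2]
R-B x=35..195: [-7, -6, -7, -6, -7, -5, -6, -6, -6, -7, -4, 8, 11, 11, 10, 4, -7]
```

step_arm([
  [0, 0.0015, -0.003],
  [0, 0.003, -0.006],
  [0, 0.004, -0.008],
  [0, 0.004, -0.008],
  [0, 0.004, -0.008],
], grip=[1, 1, 1, 1, 1], twist=[0, 0, 0, 0, 0])

```text
time_s: 11.45
tcp_pos: [0.6296, 0.111, 0.1553]
orientation: [[0.995, -0.1, 0.002], [-0.1, -0.995, 0.003], [0.002, -0.003, -1.0]]
wrist_force: [10.1, 2.7, -14.7]
gripper_width: 0.0329
```

```bash
python3 -c "
from h import *
for i in range(5): prof()"
```

```text
t 11.5 theta~ 26.57 tcp [0.6296 0.111  0.1553] F [ 10.6   2.5 -14.4]
R-B x=35..195: [-6, -7, -7, -7, -6, -5, -7, -7, -6, -6, -5, 8, 11, 11, 11, 6, -6]
t 11.55 theta~ 26.57 tcp [0.6296 0.111  0.1553] F [ 10.5   2.2 -14.2]
R-B x=35..195: [-6, -6, -6, -6, -6, -5, -7, -6, -6, -7, -5, 9, 11, 11, 10, 6, -6]
t 11.6 theta~ 26.57 tcp [0.6296 0.111  0.1553] F [ 10.1   1.4 -13.8]
R-B x=35..195: [-6, -6, -6, -6, -6, -5, -7, -7, -6, -7, -5, 8, 11, 11, 11, 6, -6]
t 11.65 theta~ 26.57 tcp [0.6296 0.111  0.1553] F [ 10.    2.8 -13.6]
R-B x=35..195: [-6, -7, -7, -6, -7, -5, -7, -6, -6, -7, -4, 8, 11, 11, 10, 6, -6]
t 11.7 theta~ 26.57 tcp [0.6296 0.111  0.1553] F [ 10.8   2.2 -13.8]
R-B x=35..195: [-6, -7, -6, -7, -6, -5, -7, -6, -6, -6, -4, 8, 11, 11, 11, 6, -6]
```

step_arm([
  [0, 0.0015, -0.003],
  [0, 0.003, -0.006],
  [0, 0.004, -0.0075],
  [0, 0.004, -0.0075],
  [0, 0.004, -0.0075],
], grip=[1, 1, 1, 1, 1], twist=[0, 0, 0, 0, 0])

```text
time_s: 12.2
tcp_pos: [0.6294, 0.109, 0.159]
orientation: [[0.995, -0.1, 0.002], [-0.1, -0.995, 0.003], [0.002, -0.003, -1.0]]
wrist_force: [10.8, 1.4, -13.8]
gripper_width: 0.0331
```

```bash
python3 -c "
from h import *
for i in range(5): prof()
pic('pics/f.png','side',262,115,120,140,4,[T(pl(np.radians(27.4),(.262,0,.007))),T(pl(np.radians(27.4),(.223,-.05,.011))),T(pl(np.radians(27.4),(.223,.05,.011)))])"
```

```text
t 12.25 theta~ 27.47 tcp [0.6294 0.109  0.159 ] F [ 10.3   0.9 -13.8]
R-B x=35..195: [-7, -6, -6, -6, -6, -6, -6, -6, -7, -7, 7, 12, 11, 10, 7, -6, -7]
t 12.3 theta~ 27.47 tcp [0.6294 0.109  0.1589] F [ 10.6   1.4 -13.9]
R-B x=35..195: [-6, -6, -6, -7, -7, -5, -7, -7, -6, -4, 10, 12, 10, 11, 1, -7, -7]
t 12.35 theta~ 27.47 tcp [0.6294 0.109  0.159 ] F [  9.8   1.9 -14. ]
R-B x=35..195: [-7, -6, -6, -6, -7, -6, -7, -6, -7, 2, 11, 12, 10, 10, -5, -6, -7]
t 12.4 theta~ 27.47 tcp [0.6294 0.109  0.159 ] F [ 10.6   2.2 -14.7]
R-B x=35..195: [-7, -6, -7, -6, -6, -6, -6, -7, -6, 7, 11, 11, 10, 6, -7, -7, -7]
t 12.45 theta~ 27.46 tcp [0.6294 0.109  0.1589] F [ 11.3   1.8 -14.5]
R-B x=35..195: [-7, -6, -7, -7, -6, -6, -6, -7, 0, 11, 11, 10, 10, -1, -7, -7, -7]
```

View pics/f.png

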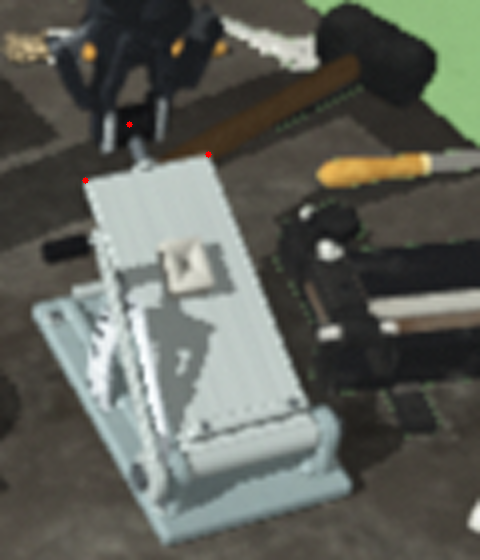

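It is sliding: the block is at crop (186,268) and moving, and the corner marks for 27.4° match the plate. I'll hold here.

step_arm([
  [0, 0, 0],
  [0, 0, 0],
  [0, 0, 0],
  [0, 0, 0],
  [0, 0, 0],
], grip=[1, 1, 1, 1, 1], twist=[0, 0, 0, 0, 0])

```text
time_s: 13.0
tcp_pos: [0.6294, 0.109, 0.1589]
orientation: [[0.995, -0.1, 0.002], [-0.1, -0.995, 0.003], [0.002, -0.003, -1.0]]
wrist_force: [10.7, 1.8, -13.6]
gripper_width: 0.0328
```

step_arm([
  [0, 0, 0],
  [0, 0, 0],
  [0, 0, 0],
  [0, 0, 0],
  [0, 0, 0],
], grip=[1, 1, 1, 1, 1], twist=[0, 0, 0, 0, 0])

```text
time_s: 13.5
tcp_pos: [0.6294, 0.109, 0.159]
orientation: [[0.995, -0.1, 0.002], [-0.1, -0.995, 0.003], [0.002, -0.003, -1.0]]
wrist_force: [9.8, 0.4, -14.4]
gripper_width: 0.0333
```

```bash
python3 -c "
from h import *
for i in range(2): prof()"
```

```text
t 13.55 theta~ 27.48 tcp [0.6294 0.109  0.159 ] F [ 10.2   2.2 -14.2]
R-B x=35..195: [11, 10, 10, 2, -7, -6, -6, -7, -6, -7, -7, -7, -7, -6, -7, -7, -7]
t 13.6 theta~ 27.47 tcp [0.6294 0.109  0.159 ] F [ 10.4   2.  -14.4]
R-B x=35..195: [11, 10, 10, 2, -7, -7, -6, -6, -6, -7, -7, -7, -7, -6, -7, -6, -7]
```

step_arm([
  [0.002, 0, 0.003],
  [0.004, 0, 0.006],
  [0.004, 0, 0.006],
], grip=[1, 1, 1], twist=[0, 0, 0])

```text
time_s: 13.9
tcp_pos: [0.6295, 0.109, 0.1589]
orientation: [[0.995, -0.1, -0.003], [-0.1, -0.995, 0.002], [-0.003, -0.002, -1.0]]
wrist_force: [-1.5, 3.4, -3.2]
gripper_width: 0.0331
```

Unloaded. I'll release and rise clear.

step_arm([
  [0, 0, 0],
  [0, 0, 0],
  [0, 0, 0],
  [0, 0, 0],
  [0, 0, 0],
], grip=[0.6, 0.4, 0.2, 0, 0], twist=[0, 0, 0, 0, 0])

```text
time_s: 14.4
tcp_pos: [0.6309, 0.1079, 0.1604]
orientation: [[0.995, -0.099, 0.001], [-0.099, -0.995, -0.0], [0.001, 0.0, -1.0]]
wrist_force: [-0.4, -0.0, -0.4]
gripper_width: 0.0851
```

step_arm([
  [0, 0, -0.05],
  [0, 0, -0.1],
  [0, 0, -0.17],
  [0, 0, -0.24],
  [0, 0, -0.24],
], grip=[0, 0, 0, 0, 0], twist=[0, 0, 0, 0, 0])

```text
time_s: 14.9
tcp_pos: [0.6343, 0.1082, 0.2878]
orientation: [[0.995, -0.099, 0.013], [-0.099, -0.995, 0.001], [0.013, -0.002, -1.0]]
wrist_force: [-0.3, -0.1, 1.3]
gripper_width: 0.0854
```

step_arm([
  [-0.07, 0.08, 0],
  [-0.14, 0.16, 0],
  [-0.215, 0.248, 0],
  [-0.215, 0.248, 0],
  [-0.215, 0.248, 0],
], grip=[0.3, 0.6, 1, 1, 1], twist=[0, 0, 0, 0, 0])

```text
time_s: 15.4
tcp_pos: [0.5102, -0.0057, 0.2795]
orientation: [[0.995, -0.102, -0.0], [-0.102, -0.995, 0.0], [-0.0, -0.0, -1.0]]
wrist_force: [0.4, 0.8, 0.1]
gripper_width: 0.0122
```

Run:
```python
from h import *
s=r.sense(); print(s["time_s"],s["tcp_pos"],s["wrist_force"],s["gripper_width"])
t=s["tcp_pos"]; K=T(pl(np.radians(45),(.165,.102,.017))); print(K)
pic("pics/g1.png","side",255,90,120,140,4,[t,K,T(pl(np.radians(27.4),(.223,-.05,.011))),T(pl(np.radians(27.4),(.223,.05,.011)))])
pic("pics/g2.png","top",225,105,100,100,4,[K])
cv2.imwrite("pics/g.png",np.hstack([cv2.imread("pics/g1.png")[:,:400],np.vstack([cv2.imread("pics/g2.png"),np.zeros((160,400,3),np.uint8)])]))
```

```text
15.4 [ 0.51019278 -0.00572704  0.27949281] [0.36403293 0.7864755  0.0696145 ] 0.012166553748500852
[ 0.51403398 -0.00428481  0.17869343]
```

View pics/g.png

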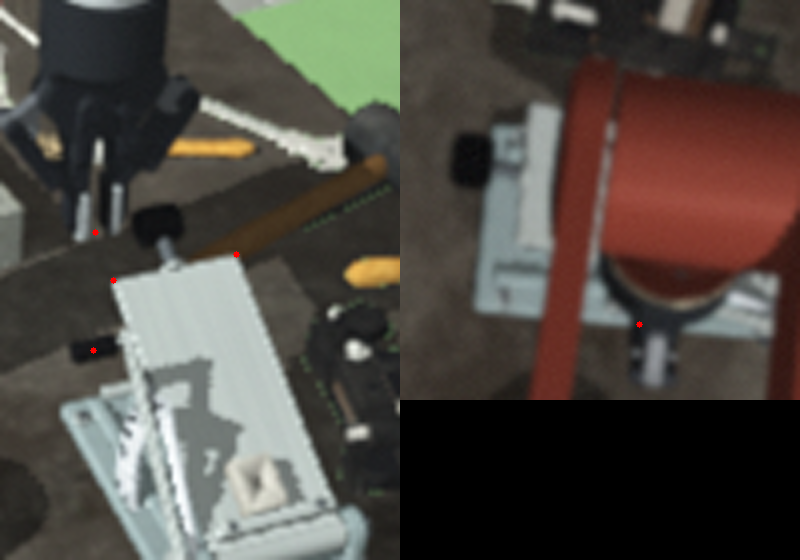

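The plate stayed at 27.4° and the block is at the stop, crop (257,482). The finger tips are above the finger knob. Next I'll descend to just above the knob.

step_arm([
  [0, -0.002, 0.07],
  [0, -0.004, 0.12],
  [0, -0.006, 0.15],
  [0, -0.006, 0.166],
  [0, -0.006, 0.166],
], grip=[1, 1, 1, 1, 1], twist=[0, 0, 0, 0, 0])

```text
time_s: 16.0
tcp_pos: [0.5116, -0.0011, 0.1958]
orientation: [[0.995, -0.098, -0.002], [-0.098, -0.995, 0.0], [-0.002, -0.0, -1.0]]
wrist_force: [0.1, -0.3, 0.4]
gripper_width: -0.0001
```

step_arm([
  [0, 0, 0.004],
  [0, 0, 0.008],
  [0, -0.003, 0.012],
  [0, -0.006, 0.016],
  [0, -0.01, 0.02],
], grip=[1, 1, 1, 1, 1], twist=[0, 0, 0, 0, 0])

```text
time_s: 16.5
tcp_pos: [0.5124, 0.0034, 0.1871]
orientation: [[0.995, -0.099, 0.001], [-0.099, -0.995, -0.0], [0.001, 0.0, -1.0]]
wrist_force: [-1.0, -0.6, -0.0]
gripper_width: 0.0001
```

step_arm([
  [0, -0.004, 0.007],
  [0, -0.008, 0.014],
  [0, -0.013, 0.021],
  [0, -0.018, 0.028],
  [0, -0.023, 0.0356],
], grip=[1, 1, 1, 1, 1], twist=[0, 0, 0, 0, 0])

```text
time_s: 17.0
tcp_pos: [0.5142, 0.0191, 0.172]
orientation: [[0.995, -0.1, 0.002], [-0.1, -0.995, 0.009], [0.001, -0.009, -1.0]]
wrist_force: [-3.8, 11.6, 14.8]
gripper_width: 0.0001
```

That force is too high: the tip has wedged on the front of the knob, ahead of its top. I'll back up and look.

step_arm([
  [0, -0.004, -0.02],
  [0, -0.004, -0.04],
  [0, -0.004, -0.04],
], grip=[1, 1, 1], twist=[0, 0, 0])

```text
time_s: 17.3
tcp_pos: [0.5149, 0.0164, 0.1909]
orientation: [[0.995, -0.099, 0.004], [-0.099, -0.995, -0.001], [0.004, 0.001, -1.0]]
wrist_force: [0.4, -0.2, -0.3]
gripper_width: -0.0
```

Run:
```python
from h import *
s=r.sense(); print(s["time_s"],s["tcp_pos"],s["wrist_force"])
t=s["tcp_pos"]; K=T(pl(np.radians(41),(.165,.102,.017)))
pic("pics/i.png","side",262,135,70,80,7,[t,K])
```

```text
17.3 [0.51487567 0.01637412 0.19094968] [ 0.39896036 -0.19317923 -0.31068993]
```

View pics/i.png

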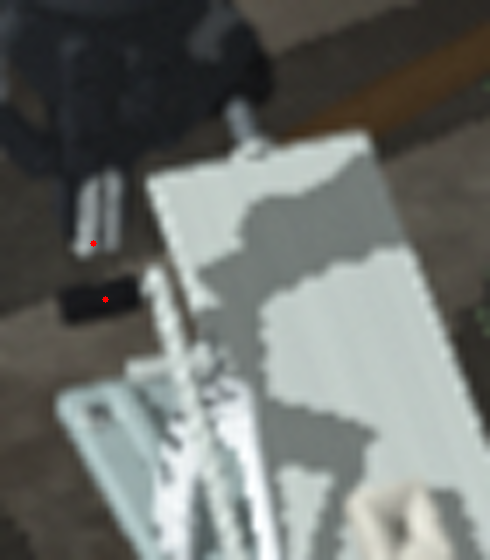

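Run:
```python
from h import *
for d in (34,36,38,40,42,44,46):
    a=[(proj("side",T(pl(np.radians(d),(.165,y,.017))))-[262,135]+.5)*7 for y in(.086,.102,.118)]
    print(d,np.round(a).astype(int).tolist(), np.round(pl(np.radians(d),(.165,.102,.017)),4))
```

```text
34 [[128, 299], [91, 307], [54, 315]] [0.0273 0.102  0.1564]
36 [[132, 296], [95, 304], [58, 313]] [0.0235 0.102  0.1607]
38 [[136, 294], [99, 302], [62, 310]] [0.0196 0.102  0.165 ]
40 [[141, 292], [103, 300], [66, 309]] [0.0155 0.102  0.1691]
42 [[145, 291], [108, 299], [70, 307]] [0.0112 0.102  0.173 ]
44 [[150, 290], [112, 298], [74, 307]] [0.0069 0.102  0.1768]
46 [[155, 289], [117, 298], [78, 306]] [0.0024 0.102  0.1805]
```

The hand now stands at about 38–39° and the tip is about 7 mm ahead of the knob. I'll shift the tool back and come down on the knob's top.

step_arm([
  [0, 0.016, 0],
  [0, 0.016, 0.012],
  [0, 0.016, 0.024],
  [0, 0.016, 0.028],
  [0, 0.016, 0.028],
], grip=[1, 1, 1, 1, 1], twist=[0, 0, 0, 0, 0])

```text
time_s: 17.85
tcp_pos: [0.5119, 0.0088, 0.1739]
orientation: [[0.995, -0.099, -0.002], [-0.099, -0.995, 0.0], [-0.002, -0.0, -1.0]]
wrist_force: [0.2, -0.6, -0.1]
gripper_width: -0.0001
```

step_arm([
  [0, -0.002, 0.003],
  [0, -0.004, 0.006],
  [0, -0.007, 0.009],
  [0, -0.009, 0.012],
  [0, -0.012, 0.0148],
], grip=[1, 1, 1, 1, 1], twist=[0, 0, 0, 0, 0])

```text
time_s: 18.35
tcp_pos: [0.5136, 0.0149, 0.168]
orientation: [[0.995, -0.099, 0.001], [-0.099, -0.995, 0.0], [0.001, -0.0, -1.0]]
wrist_force: [0.9, -0.2, 1.7]
gripper_width: 0.0001
```

step_arm([
  [0, -0.002, 0.0027],
  [0, -0.0045, 0.0054],
  [0, -0.007, 0.008],
  [0, -0.009, 0.0107],
  [0, -0.0112, 0.0134],
], grip=[1, 1, 1, 1, 1], twist=[0, 0, 0, 0, 0])

```text
time_s: 18.85
tcp_pos: [0.5141, 0.0208, 0.1612]
orientation: [[0.995, -0.099, 0.001], [-0.099, -0.995, 0.001], [0.001, -0.001, -1.0]]
wrist_force: [-1.1, 2.1, 4.3]
gripper_width: -0.0
```

step_arm([
  [0, 0.004, 0],
  [0, 0.004, 0],
], grip=[1, 1], twist=[0, 0])

```text
time_s: 19.05
tcp_pos: [0.5139, 0.0184, 0.1611]
orientation: [[0.995, -0.099, 0.001], [-0.099, -0.995, 0.0], [0.001, -0.0, -1.0]]
wrist_force: [0.1, 2.4, 3.0]
gripper_width: 0.0003
```

step_arm([
  [0, -0.002, 0.002],
  [0, -0.004, 0.004],
  [0, -0.006, 0.006],
  [0, -0.008, 0.008],
  [0, -0.008, 0.0085],
], grip=[1, 1, 1, 1, 1], twist=[0, 0, 0, 0, 0])

```text
time_s: 19.55
tcp_pos: [0.5143, 0.0222, 0.1566]
orientation: [[0.995, -0.099, 0.0], [-0.099, -0.995, -0.001], [0.001, 0.0, -1.0]]
wrist_force: [0.9, 0.5, 3.6]
gripper_width: 0.0003
```

step_arm([
  [0, -0.001, 0.001],
  [0, -0.0015, 0.002],
  [0, -0.002, 0.003],
  [0, -0.002, 0.003],
], grip=[1, 1, 1, 1], twist=[0, 0, 0, 0])

```text
time_s: 19.95
tcp_pos: [0.5142, 0.0233, 0.1552]
orientation: [[0.995, -0.099, 0.0], [-0.099, -0.995, -0.0], [0.0, 0.0, -1.0]]
wrist_force: [2.0, -0.4, 1.8]
gripper_width: 0.0001
```

step_arm([
  [0, -0.001, 0.001],
  [0, -0.0015, 0.002],
  [0, -0.002, 0.003],
  [0, -0.002, 0.003],
], grip=[1, 1, 1, 1], twist=[0, 0, 0, 0])

```text
time_s: 20.35
tcp_pos: [0.5142, 0.0245, 0.1537]
orientation: [[0.995, -0.099, -0.0], [-0.099, -0.995, 0.0], [-0.0, -0.0, -1.0]]
wrist_force: [1.2, 1.0, 0.5]
gripper_width: 0.0005
```

step_arm([
  [0, -0.001, 0.001],
  [0, -0.0015, 0.002],
  [0, -0.002, 0.003],
  [0, -0.002, 0.003],
], grip=[1, 1, 1, 1], twist=[0, 0, 0, 0])

```text
time_s: 20.75
tcp_pos: [0.5143, 0.0255, 0.1522]
orientation: [[0.995, -0.099, -0.0], [-0.099, -0.995, 0.0], [-0.0, -0.0, -1.0]]
wrist_force: [0.8, 0.7, 2.0]
gripper_width: 0.0
```

step_arm([
  [0, -0.0007, 0.001],
  [0, -0.0014, 0.002],
  [0, -0.0014, 0.002],
], grip=[1, 1, 1], twist=[0, 0, 0])

```text
time_s: 21.05
tcp_pos: [0.5144, 0.0262, 0.1512]
orientation: [[0.995, -0.099, -0.0], [-0.099, -0.995, 0.0], [-0.0, -0.0, -1.0]]
wrist_force: [2.0, 1.9, 2.0]
gripper_width: -0.0003
```

step_arm([
  [0, -0.0007, 0.001],
  [0, -0.0014, 0.002],
  [0, -0.0014, 0.002],
], grip=[1, 1, 1], twist=[0, 0, 0])

```text
time_s: 21.35
tcp_pos: [0.5145, 0.0269, 0.1502]
orientation: [[0.995, -0.099, -0.0], [-0.099, -0.995, 0.0], [-0.0, -0.0, -1.0]]
wrist_force: [0.5, 2.2, 2.7]
gripper_width: -0.0
```

step_arm([
  [0, -0.0007, 0.001],
  [0, -0.0014, 0.002],
  [0, -0.0014, 0.002],
], grip=[1, 1, 1], twist=[0, 0, 0])

```text
time_s: 21.65
tcp_pos: [0.5145, 0.0276, 0.1492]
orientation: [[0.995, -0.099, -0.0], [-0.099, -0.995, 0.0], [-0.0, -0.0, -1.0]]
wrist_force: [1.8, 2.3, 3.0]
gripper_width: 0.0004
```

step_arm([
  [0, -0.0007, 0.001],
  [0, -0.0014, 0.002],
  [0, -0.0014, 0.002],
], grip=[1, 1, 1], twist=[0, 0, 0])

```text
time_s: 21.95
tcp_pos: [0.5146, 0.0283, 0.1482]
orientation: [[0.995, -0.099, -0.0], [-0.099, -0.995, 0.0], [-0.0, -0.0, -1.0]]
wrist_force: [2.3, 1.9, 2.1]
gripper_width: -0.0002
```

step_arm([
  [0, -0.0007, 0.001],
  [0, -0.0014, 0.002],
  [0, -0.0014, 0.002],
], grip=[1, 1, 1], twist=[0, 0, 0])

```text
time_s: 22.25
tcp_pos: [0.5147, 0.0289, 0.1472]
orientation: [[0.995, -0.099, -0.0], [-0.099, -0.995, 0.0], [-0.0, -0.0, -1.0]]
wrist_force: [0.4, 1.4, 3.4]
gripper_width: 0.0001
```

step_arm([
  [0, -0.0007, 0.001],
  [0, -0.0014, 0.002],
  [0, -0.0014, 0.002],
], grip=[1, 1, 1], twist=[0, 0, 0])

```text
time_s: 22.55
tcp_pos: [0.5148, 0.0295, 0.1463]
orientation: [[0.995, -0.099, -0.0], [-0.099, -0.995, -0.0], [-0.0, 0.0, -1.0]]
wrist_force: [0.7, 2.3, 3.7]
gripper_width: 0.0
```

Run:
```python
from h import *
t=r.sense(); print(t["tcp_pos"],t["wrist_force"])
pic("pics/j.png","side",262,135,70,80,7,[T(pl(np.radians(27),(.165,y,.017))) for y in(.086,.118)]+[T(pl(np.radians(27.4),(.14,y,.007))) for y in(.052,.085)])
```

```text
[0.5147565  0.02951668 0.1462882 ] [0.66401979 2.32011025 3.67319594]
```

View pics/j.png

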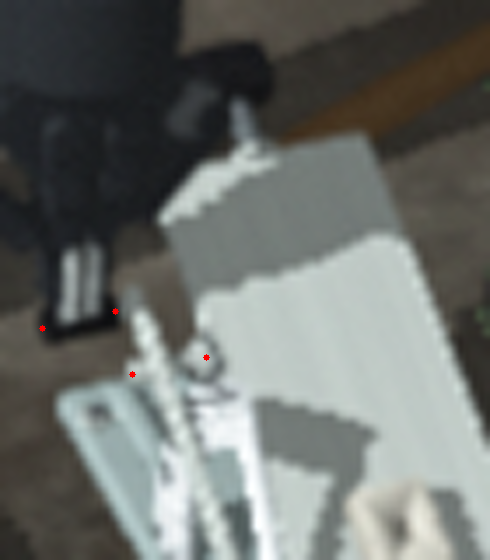

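The tip is on the knob and the hand stands near 27° just above the pin, whose end shows at crop (132,370). I'll keep creeping.

step_arm([
  [0, -0.0007, 0.001],
  [0, -0.0014, 0.002],
  [0, -0.0014, 0.002],
], grip=[1, 1, 1], twist=[0, 0, 0])

```text
time_s: 22.9
tcp_pos: [0.5149, 0.0298, 0.1459]
orientation: [[0.995, -0.099, -0.0], [-0.099, -0.995, -0.001], [-0.0, 0.001, -1.0]]
wrist_force: [-1.3, 1.2, 6.3]
gripper_width: -0.0001
```

It is bearing: the force is up to 6.3 N and the travel has stalled. I'll add a touch and hold.

step_arm([
  [0, 0, 0.0006],
  [0, 0, 0.0008],
  [0, 0, 0.0008],
  [0, 0, 0.0008],
], grip=[1, 1, 1, 1], twist=[0, 0, 0, 0])

```text
time_s: 23.3
tcp_pos: [0.5149, 0.0298, 0.1458]
orientation: [[0.995, -0.099, -0.0], [-0.099, -0.995, -0.001], [-0.0, 0.001, -1.0]]
wrist_force: [-1.4, 1.4, 7.5]
gripper_width: 0.0
```

step_arm([
  [0, 0, -0.006],
  [0, 0, -0.04],
  [0, 0, -0.12],
  [0, 0, -0.2],
  [0, 0, -0.28],
], grip=[1, 1, 1, 1, 1], twist=[0, 0, 0, 0, 0])

```text
time_s: 23.8
tcp_pos: [0.5134, 0.0295, 0.2844]
orientation: [[0.995, -0.099, -0.004], [-0.099, -0.995, -0.001], [-0.004, 0.002, -1.0]]
wrist_force: [1.1, 0.4, 0.6]
gripper_width: -0.0001
```

step_arm([
  [0, 0, 0],
  [0.07, -0.06, 0],
  [0.14, -0.12, 0],
  [0.214, -0.179, 0],
  [0.214, -0.179, 0],
], grip=[1, 0.6, 0.3, 0, 0], twist=[0, 0, 0, 0, 0])

```text
time_s: 24.3
tcp_pos: [0.632, 0.1106, 0.2797]
orientation: [[0.995, -0.096, -0.005], [-0.096, -0.995, -0.0], [-0.005, 0.001, -1.0]]
wrist_force: [-0.5, 0.7, 0.2]
gripper_width: 0.0582
```

Run:
```python
from h import *
t=r.sense(); print(t["time_s"],t["tcp_pos"],t["wrist_force"],t["gripper_width"])
pic("pics/k.png","side",255,90,120,140,4,[t["tcp_pos"],T(pl(np.radians(27.4),(.262,0,.007))),T(pl(np.radians(27.4),(.223,-.05,.011))),T(pl(np.radians(27.4),(.223,.05,.011)))]+[T(pl(np.radians(26.8),(.165,y,.017))) for y in(.086,.118)])
```

```text
24.3 [0.63199309 0.11057211 0.27966907] [-0.46540816  0.66817697  0.22208654] 0.05818778393027641
```

View pics/k.png

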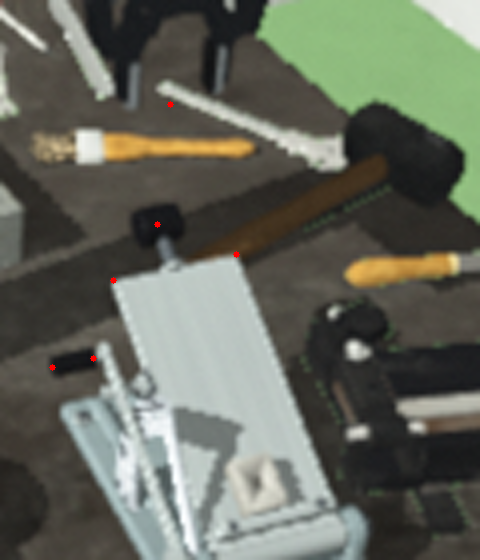

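Plate, hand and block are all as left, with the marks on the knobs and plate corners. I'll go down to the end knob.

step_arm([
  [0, 0, 0],
  [0, 0, 0.08],
  [0, 0, 0.16],
  [0, 0, 0.22],
  [0, 0, 0.242],
], grip=[0, 0, 0, 0, 0], twist=[0, 0, 0, 0, 0])

```text
time_s: 24.85
tcp_pos: [0.626, 0.1073, 0.1597]
orientation: [[0.995, -0.1, -0.008], [-0.1, -0.995, -0.001], [-0.008, 0.002, -1.0]]
wrist_force: [-0.7, -0.1, -0.1]
gripper_width: 0.0852
```

step_arm([
  [0, 0, 0],
  [0, 0, 0],
  [0, 0, 0],
  [0, 0, 0],
  [0, 0, 0],
], grip=[0, 0.3, 0.6, 1, 1], twist=[0, 0, 0, 0, 0])

```text
time_s: 25.35
tcp_pos: [0.6296, 0.1094, 0.1658]
orientation: [[0.995, -0.099, -0.001], [-0.099, -0.995, 0.001], [-0.002, -0.001, -1.0]]
wrist_force: [-6.7, 2.2, 8.0]
gripper_width: 0.0324
```

step_arm([
  [0, -0.009, 0.018],
  [0, -0.0181, 0.036],
  [0, -0.0271, 0.057],
  [0, -0.0352, 0.0784],
  [0, -0.0352, 0.0784],
], grip=[1, 1, 1, 1, 1], twist=[0, 0, 0, 0, 0])

```text
time_s: 25.85
tcp_pos: [0.6315, 0.1285, 0.1259]
orientation: [[0.995, -0.099, -0.001], [-0.099, -0.995, 0.003], [-0.001, -0.003, -1.0]]
wrist_force: [-2.9, 4.8, 3.1]
gripper_width: 0.0328
```

step_arm([
  [0, -0.006, 0.018],
  [0, -0.012, 0.036],
  [0, -0.0165, 0.055],
  [0, -0.0214, 0.0794],
  [0, -0.0214, 0.0794],
], grip=[1, 1, 1, 1, 1], twist=[0, 0, 0, 0, 0])

```text
time_s: 26.35
tcp_pos: [0.6327, 0.1402, 0.0859]
orientation: [[0.995, -0.099, -0.0], [-0.099, -0.995, 0.005], [-0.001, -0.005, -1.0]]
wrist_force: [-1.3, 7.8, 0.8]
gripper_width: 0.0321
```

step_arm([
  [0, -0.002, 0.018],
  [0, -0.005, 0.036],
  [0, -0.0075, 0.055],
  [0, -0.0086, 0.074],
  [0, -0.0086, 0.0818],
], grip=[1, 1, 1, 1, 1], twist=[0, 0, 0, 0, 0])

```text
time_s: 26.85
tcp_pos: [0.6333, 0.1451, 0.0467]
orientation: [[0.995, -0.099, -0.001], [-0.099, -0.995, 0.005], [-0.001, -0.005, -1.0]]
wrist_force: [-13.0, 8.8, 25.1]
gripper_width: 0.0326
```

step_arm([
  [0, 0, 0],
  [0, 0, 0],
  [0, 0, 0],
], grip=[1, 1, 1], twist=[0, 0, 0])

```text
time_s: 27.15
tcp_pos: [0.6333, 0.1452, 0.0469]
orientation: [[0.995, -0.099, -0.0], [-0.099, -0.995, 0.005], [-0.001, -0.005, -1.0]]
wrist_force: [-5.4, 10.4, 9.3]
gripper_width: 0.033
```

step_arm([
  [0, -0.002, 0.004],
  [0, -0.004, 0.008],
  [0, -0.004, 0.008],
], grip=[1, 1, 1], twist=[0, 0, 0])

```text
time_s: 27.45
tcp_pos: [0.6333, 0.1452, 0.0467]
orientation: [[0.995, -0.098, -0.003], [-0.098, -0.995, 0.001], [-0.003, -0.001, -1.0]]
wrist_force: [-14.7, 2.8, 27.1]
gripper_width: 0.0327
```

The plate is on its rest: 27 N and no travel. I'll unload, release and rise.

step_arm([
  [-0.002, 0, -0.005],
  [-0.004, 0, -0.01],
  [-0.004, 0, -0.01],
  [-0.004, 0, -0.01],
  [-0.004, 0, -0.01],
], grip=[1, 1, 0.6, 0.3, 0], twist=[0, 0, 0, 0, 0])

```text
time_s: 27.95
tcp_pos: [0.6315, 0.1429, 0.0449]
orientation: [[0.995, -0.099, -0.0], [-0.099, -0.995, -0.001], [-0.0, 0.001, -1.0]]
wrist_force: [-0.3, -0.7, 0.4]
gripper_width: 0.0619
```

step_arm([
  [0, 0, 0],
  [0, 0, -0.06],
  [0, 0, -0.14],
  [0, 0, -0.22],
  [0, 0, -0.3],
], grip=[0, 0, 0, 0, 0], twist=[0, 0, 0, 0, 0])

```text
time_s: 28.45
tcp_pos: [0.6312, 0.1429, 0.196]
orientation: [[0.995, -0.099, -0.001], [-0.099, -0.995, -0.0], [-0.001, 0.0, -1.0]]
wrist_force: [0.7, -0.2, 0.2]
gripper_width: 0.0852
```

step_arm([
  [0, 0, -0.06],
  [0, -0.05, -0.1],
  [0, -0.1, -0.1],
  [0, -0.1, -0.1],
  [0, -0.1, -0.1],
], grip=[0, 0, 0, 0, 0], twist=[0, 0, 0, 0, 0])

```text
time_s: 28.95
tcp_pos: [0.6361, 0.1929, 0.2443]
orientation: [[0.995, -0.098, -0.001], [-0.098, -0.995, -0.001], [-0.001, 0.001, -1.0]]
wrist_force: [0.2, -0.6, -0.3]
gripper_width: 0.0851
```

Run:
```python
from h import *
t=r.sense(); print(t["time_s"],t["tcp_pos"],t["wrist_force"],t["joint_vel"].round(1) if hasattr(t["joint_vel"],"round") else t["joint_vel"])
pic("pics/l.png","side",255,110,120,140,4,[T(pl(0,(.262,0,.007))),T(pl(0,(.223,-.05,.011))),T(pl(0,(.223,.05,.011))),T(pl(0,(.042,0,.029)))]+[T(pl(np.radians(26.8),(.165,y,.017))) for y in(.086,.118)])
```

```text
28.95 [0.6360957  0.19292206 0.24433319] [ 0.24547468 -0.63113182 -0.29233473] [-1.2  0.2  0.9 -0.2 -0.1 -0.1]
```

View pics/l.png

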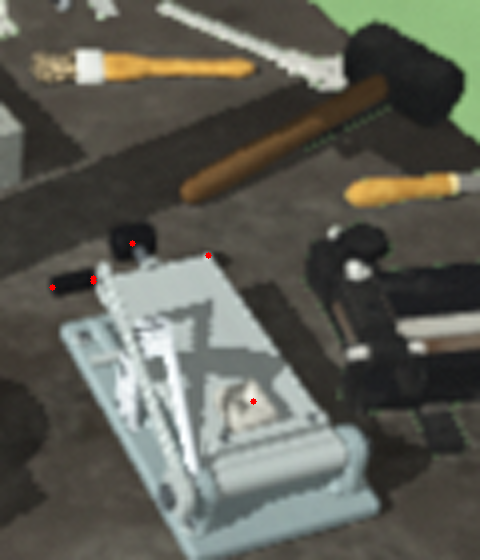

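```bash
python3 -c "
from rig import r
print(r.job_done())"
```

```text
the job is handed in; nothing more can be done
None
```

The job is handed in at about 29 s of the 72 s allowed. The block started to slide at about 27° and the index hand is left showing about 26.8°. The hand-in gave no verdict.

- **Slip:** I raised the plate by the end knob in steps of 0.8 to 2°. The block still held at about 26.6° and ran down to the stop bar at about 27.4°. These angles come from the tool height and are good to about 1°.
- **Hand:** I pushed it down by its knob until the force rose sharply. I held about 7.5 N at the wrist, which I estimate as about 5 N on the pin after subtracting the hand's own drag of about 2 to 3 N. I did not measure the pin force directly.
- **Plate:** I lowered it until it met a hard rest (27 N with no further travel), then released it and moved the arm clear.

**Last checks:** In the final picture the plate is level, the block is at the stop bar, and the hand's knob sits on the 26.8° marks. The wrist force was about zero after release.

**What went wrong on the way:** my first push on the hand's knob went in too far ahead of it and wedged, giving about 15 N upward and 12 N sideways. The hand was still far above the pin, so I backed off and came down again on top of the knob.

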